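# Slide a loaded vial tray over a step into its docking stage

## Task

Slide the steel tray with its two standing vials off the grey transfer platform, over the step and under the keeper lips of the docking stage, until its front edge meets the black pad of the end stop; press it home against the pad with a steady push of about 12 N, never more than 18 N, then let go and leave it there. Keep the tray low and level and do not let it ram the step or jam in the guides, keep both vials upright in the tray, and leave the bottle, the timer and the petri dish alone.

Things in the scene. Friction and masses are not known exactly. Their poses are not given: they have to be found in the camera images.
- tray: Flat steel tray, plate 120 (its x) by 100 by 4 mm, square edges, 0.3 to 0.55 kg. Origin: centre of its underside; +x is the front, which enters the dock first. Front half: a well with a rim, x 4 to 58 mm, 82 mm wide outside, rim top 11 mm above the underside; 9 mm of bare plate at each side goes under the lips. At the rear a solid upright grip tab.
- tray_tab (a point): Point to grip inside the tray's upright tab: 48 mm behind the tray's centre, 42 mm above its underside. The tab is 14 mm (tray x) by 30 mm (tray y), its top 13 mm above this point.
- tray_nose (a point): Middle of the lower front edge of the tray, 60 mm ahead of its centre.
- platform: Fixed grey platform, 180 mm long (its x -180 to 0), 150 mm wide, on which the tray starts. Origin: bench level, middle of its front edge (next to the dock); its flat level top is at z = +30 mm in its frame. Set by hand: top 5 to 8 mm below the dock's deck, a gap of about 2 to 6 mm to the dock, turned up to 0.04 rad against it.
- dock: Fixed aluminium docking stage, 150 mm long (its x 0 to 150), 140 mm wide. Origin: bench level, middle of its mouth edge; +x runs inward, the way the tray slides. Flat level deck at z = +35 mm in its frame. Side walls guide the tray: inner faces at y = +-52 mm from x = 24 mm inward, flared to about +-60 mm at the mouth.
- dock_mouth (a point): Middle of the deck's square front edge (the step), at deck height.
- dock_lips (a point): Midway between the two fixed steel keeper lips, at their start, 48 mm inside the mouth, at the height of their underside, 7.5 mm above the deck. The lips run inward over the tray's bare side edges, inner edges at y = +-45 mm, tops 10.5 mm above the deck; before them a turned-up entry begins 33 mm inside the mouth, about 10 mm high.
- stop_block: Fixed steel block across the rear of the deck, 18 mm high, axes as the dock's. Origin: middle of its lower front edge, on the deck, 132 mm inside the mouth. A black pad 44 mm wide stands before it on a set screw, its face 5 to 13 mm from the block towards the mouth: this varies and is not measured, so feel for it. The pad is stiff: 1 mm too far can cost over 10 N.
- vial_left: Amber vial with a cap, 23 mm across, 57 mm tall, 20 g, standing free in the tray's well (its +y half). Origin: centre of its underside; z up its axis.
- vial_right: The same kind of vial, standing free in the other (-y) half of the well.
- dropper_bottle: Small dropper bottle, 33 mm across, 102 mm tall; bystander. Origin: centre of its underside.
- timer: Square laboratory timer, 64 by 64 by 19 mm; bystander. Origin: centre of its underside.
- petri_dish: Closed petri dish, 59 mm across, 15 mm tall; bystander. Origin: centre of its underside.
Mind the look-alikes: they are no part of the job. What is shaped like the vial_left but purple is not meant.

How it is judged (in metres and radians):
On the way, in this order (a step that is already met when the one before it is completed fails the run):
1. the tray's front edge is over the step and under the keeper lips (x of tray_nose in the frame of dock above 0.06 m and z of tray_nose in the frame of dock between 0.033 and 0.0395 m), for 0.1 s.
2. the tray is pressed home against the stop pad with at least 7 N, steadily for 0.3 s (contact force between tray and stop_block above 7 N and x of tray_nose in the frame of stop_block above -0.015 m), for 0.3 s.
At the end, for the whole second after the job is handed in: The tray lies flat on the dock's deck (within 2 mm and 0.03 rad) under the lips, in line with the dock within 0.05 rad, its front edge 3 to 15 mm ahead of the stop block, where the pad stands, released and at rest, and both vials stand upright in its well (x of tray_nose in the frame of stop_block between -0.015 and -0.003 m and z of tray in the frame of dock between 0.033 and 0.037 m and angle between tray's own z axis and vertical below 0.03 rad and angle between the x axis of tray and the x axis of dock, either way round below 0.05 rad and linear speed of tray below 0.01 m/s and angle between each of vial_left, vial_right's own z axis and vertical below 0.1 rad and z of vial_left in the frame of tray between 0.002 and 0.008 m and z of vial_right in the frame of tray between 0.002 and 0.008 m and contact force between the fingers and tray below 0.1 N); the robot touches nothing.
It fails at once if the tray presses on the end stop with more than 18 N (contact force between tray and stop_block above 18 N).
It fails at once if the tray rams or jams in the dock: more than 25 N between tray and dock (contact force between tray and dock above 25 N).
It fails at once if the tray is tipped by more than 0.2 rad, or carried more than 25 mm above the dock's deck instead of slid (angle between tray's own z axis and vertical above 0.2 rad or z of tray in the frame of dock above 0.06 m).
It fails at once if a vial tips over (angle between any of vial_left, vial_right's own z axis and vertical above 0.5 rad).
It fails at once if a bystander is moved by more than 20 mm (distance of any of dropper_bottle, timer, petri_dish from where it was at the start of the episode above 0.02 m).
It also fails if it takes over 72 s, if anything falls off the work surface, if the arm or the gripper's body presses on something with over 40 N, if the wrist force passes 120 N, or if a joint passes its speed limit or range.

## Robot

A 6-joint arm with a two-finger parallel gripper is mounted at the origin on a cart in front of the work surface, level with it; the furniture and walls round the work are solid. World frame = base frame: x ahead of the robot, y to its left, z up, the work surface at z = 0. Lengths are in m, angles in degrees, forces in N, time in s.
With the tool pointing down it reaches from about 0.3 to 0.75 m from the base axis. Payload 8.5 kg.
Tool frame: the origin (TCP) lies between the finger pads; the fingertips stand 14 mm ahead of it and the grasp point (between the pads) lies 5 mm behind it; x points along the fingers, z is the direction in which the jaws open and shut, and the axes are right-handed (so a half turn about x gives the same grasp; the last joint's range is limited). The gripper opens to 85 mm and grips with 20 to 120 N. Pads are 22 mm wide; open, the fingers measure 114 mm over their backs; the gripper's body (76 mm by 85 mm) begins 54 mm behind the grasp point. The pads swing forward as they close: fully open they stand 13 mm farther back than shut.
Start: joints at [61.805, 21.807, 74.336, -0, 83.858, -12.336], TCP at [0.15, 0.529, 0.245] pointing down, gripper open.
Joint ranges: [-178.18, 178.18], [-50.72, 133.34], [12.68, 142.11], [-81.47, 261.47], [9.98, 163.14], [-165.26, 165.26]. Speed limits (degrees/s): [136.94, 136.94, 180, 180, 180, 180].

## Interface

Orientations are given as a 3x3 rotation matrix whose columns are the frame's x, y, z axes.
In Python, from rig import env gives the robot as it stands.
- The arm moves only by the shell command python3 -m jog 'ROWS' [FORCE]. ROWS is JSON, a list of rows, each a list of 5 numbers: the opening, from -1 (shut) to 1 (fully open), so that 0 is half open, then the shift along the tool's x, y, z in m, then the turn about the tool's x in rad. In form: [[claw, dx, dy, dz, yaw], ...]. A call has 1 to 20 rows; each row is the pose to reach, as a shift and turn from the pose commanded when the call began, along the tool's axes at that moment; what a row does not reach only later rows make up. A row lasts 1/10 s, in which the tool goes at most 50 mm and 8.59 degrees, less where a joint would pass 70% of its speed; a pose out of reach is approached as far as the arm can. A call with a gripper value outside its range is refused whole. The fingers move at their own pace and stop on an object; FORCE is the grip in N (left out, the last holds). Time passes only in rows, so rows that repeat a pose let the fingers close. It gives the time, the measured TCP pose, the force and the opening at its end, in the units of the state.
- env.observe(): the state, without advancing time (a new reading comes with each control period).
- env.get_image(name): name is "scene" or "top"; returns the picture (384x512x3 uint8, red, green, blue); there is no depth.
- env.camera_model(name): a dict with "fx", "fy", "cx", "cy" (pixels), "origin" and "orientation" of the camera in the world. Camera axes: x right, y up, looking along -z (the intrinsics and any distortion apply to the point x, -y, -z); pixel columns grow to the right and rows downward; lengths in m; the calibration is good to about 2 mm. A picture is of the moment at which its call begins. camera_model takes no time and is no camera call.
- env.close_job(): hands the job in, once; it reports no verdict.
The state is a dict: "time_s": time; "q": joint angles; "qvel": joint speeds; "joint_efforts": joint torques, N m; "position": TCP position; "tool_rot": TCP orientation; "ft_force": force on the tool from outside, world axes, zero at the start; "wrist_torque": the same for the moment, N m; "grip_width": finger opening in m.
Only numpy, scipy, OpenCV 4.12 (cv2) and the standard library are available. Lean on these libraries where they do the work, as an engineer would, in place of code of your own. Each camera call takes 0.05 s, during which the arm holds its last target.

## Working session

There is one attempt and no reset: what is moved stays moved. The work goes in short steps, Python scripts to look and compute and a shell command to move; the robot and the scene stay as the last step left them, time stands still between calls to the robot, and variables do not carry over. Pictures are saved under pics/ and viewed, and the job is handed in when it is done.

```bash
mkdir -p pics; ls
python3 - <<'E'
from rig import env
import cv2
for n in ("scene","top"):
    im=env.get_image(n); cv2.imwrite(f"pics/{n}0.png",im[:,:,::-1]); m=env.camera_model(n); print(n,m)
print(env.observe())
E
```

```text
pics
scene {'fx': 383.3692933383532, 'fy': 383.3692933383532, 'cx': 255.12317740194715, 'cy': 188.227370749461, 'origin': array([0.48043944, 1.05968347, 0.45766533]), 'orientation': array([[-0.99936957,  0.03381986, -0.01080223],
       [-0.02506818, -0.4567274 ,  0.88925343],
       [ 0.02514075,  0.88896361,  0.45728727]])}
top {'fx': 441.4746960496417, 'fy': 441.4746960496417, 'cx': 252.86364146350195, 'cy': 191.855602485595, 'origin': array([0.42302786, 0.32725338, 0.92591961]), 'orientation': array([[ 0.00709851,  0.99475872, -0.1020034 ],
       [-0.99983648,  0.00875712,  0.01582171],
       [ 0.01663204,  0.10187441,  0.99465822]])}
{'time_s': 0.1, 'q': array([ 6.18063711e+01,  2.18372056e+01,  7.43763867e+01,  1.40566250e-03,
        8.38597809e+01, -1.23339235e+01]), 'qvel': array([-0.03069206, -0.01621915, -0.07302501, -0.0133356 ,  0.16689694,
        0.05954145]), 'joint_efforts': array([ 3.72643350e-03, -4.49217868e+01, -2.31658155e+01, -8.87101260e-05,
        3.60495898e-03, -4.28322380e-05]), 'position': array([0.15017307, 0.52886107, 0.2447965 ]), 'tool_rot': array([[-6.26523674e-04, -9.61932925e-01,  2.73284933e-01],
       [-1.11714385e-03,  2.73285489e-01,  9.61932323e-01],
       [-9.99999180e-01,  2.97374790e-04, -1.24583728e-03]]), 'ft_force': array([-0.4202797 , -1.01440148, -1.07656717]), 'wrist_torque': array([ 0.04854284, -0.01401787,  0.00643273]), 'grip_width': 0.08518760959749153}
```

View pics/scene0.png

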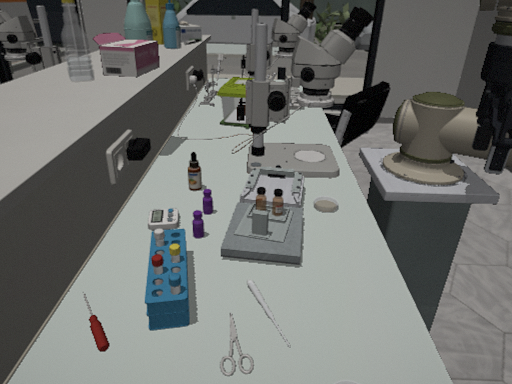

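View pics/top0.png

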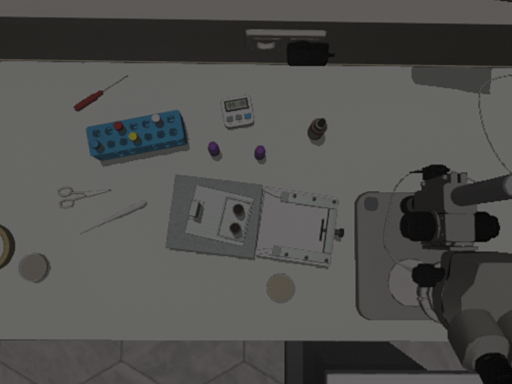

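The scene view shows the tray on the grey platform at about (265,225), the dock beyond it at (275,187), the amber vials at (261,200) and (278,203), and purple look-alikes at (198,223) and (208,201). In the top view the tray is at about (220,213), the dock at (298,226), and image right is world -y.

Run:
```python
import cv2
im=cv2.imread("pics/top0.png")[165:280,155:355]
im=cv2.convertScaleAbs(im,alpha=1.5,beta=10)
cv2.imwrite("pics/topcrop.png",cv2.resize(im,None,fx=4,fy=4,interpolation=cv2.INTER_CUBIC))
im=cv2.imread("pics/scene0.png")[155:270,215:345]
cv2.imwrite("pics/scenecrop.png",cv2.resize(im,None,fx=5,fy=5,interpolation=cv2.INTER_CUBIC))
```

```text
(no output)
```

View pics/topcrop.png

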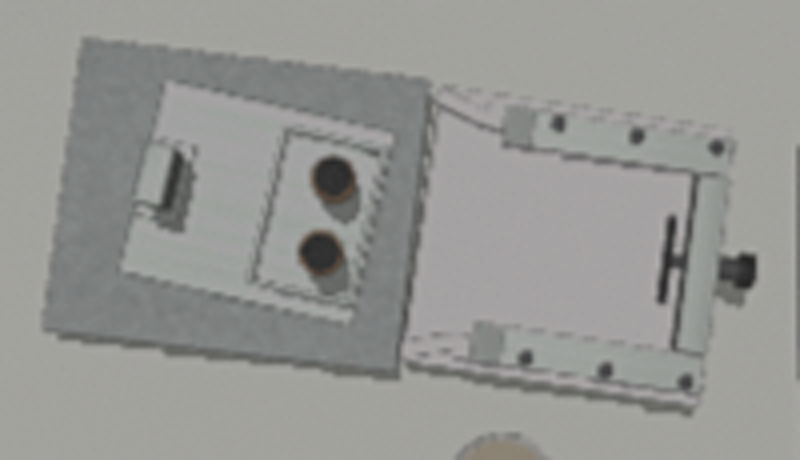

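View pics/scenecrop.png

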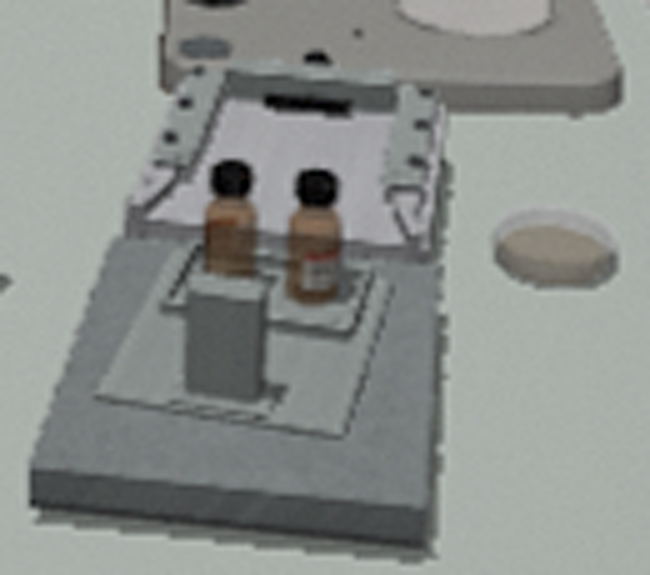

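```bash
cat > h.py <<'E'
import numpy as np,cv2
from rig import env
def ray(n,uv,z):
    m=env.camera_model(n);u,v=uv
    d=np.array([(u-m["cx"])/m["fx"],-(v-m["cy"])/m["fy"],-1.0]);d=m["orientation"]@d
    o=m["origin"];return o+d*(z-o[2])/d[2]
def proj(n,p):
    m=env.camera_model(n);c=m["orientation"].T@(np.asarray(p)-m["origin"])
    return np.array([m["cx"]+m["fx"]*c[0]/-c[2],m["cy"]-m["fy"]*c[1]/-c[2]])
def avg(n,k=6):
    return np.mean([env.get_image(n).astype(float) for _ in range(k)],0)[:,:,::-1]
def crop(im,x0,x1,y0,y1,s,f,a=1.8,b=-40):
    c=cv2.resize(np.clip(im[y0:y1,x0:x1]*a+b,0,255).astype(np.uint8),None,fx=s,fy=s,interpolation=cv2.INTER_CUBIC)
    cv2.imwrite(f,c)
E
python3 - <<'E'
from h import *
im=avg("top");np.save("top0.npy",im);sc=avg("scene");np.save("sc0.npy",sc)
crop(im,165,265,172,262,8,"pics/tray8.png")
crop(im,250,350,182,272,8,"pics/dock8.png")
E
```

```text
(no output)
```

View pics/tray8.png

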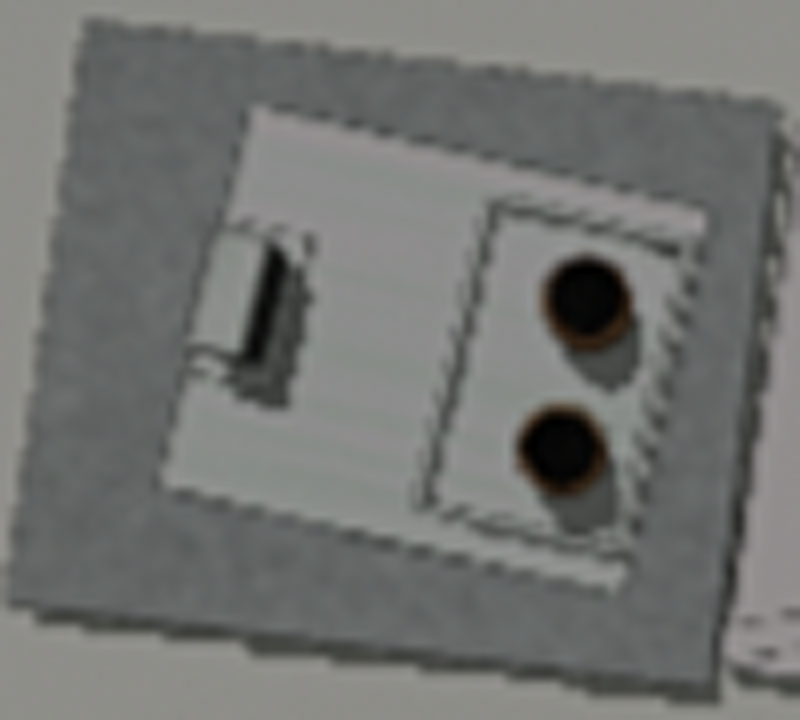

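View pics/dock8.png

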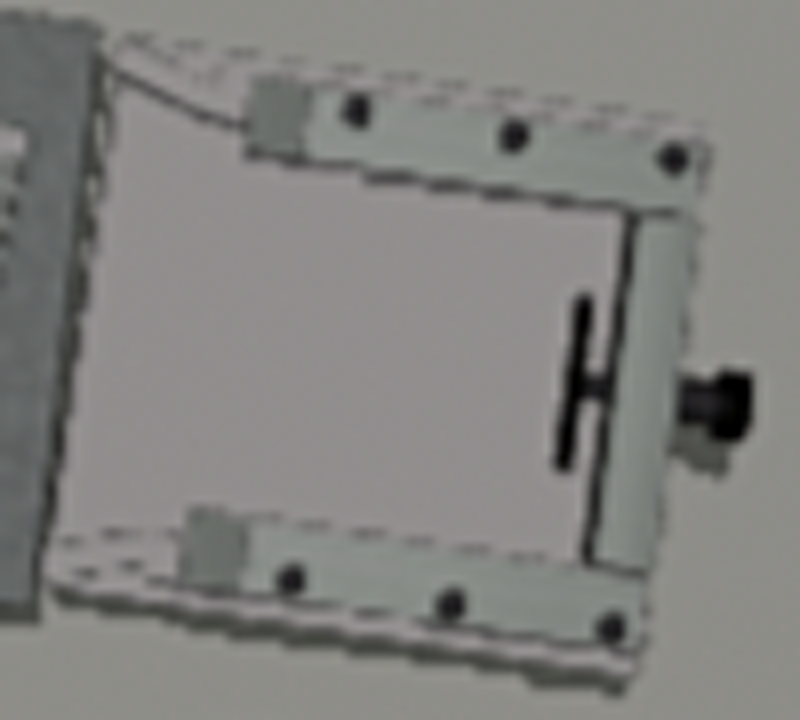

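Run:
```python
from h import *
def P(pts,x0,y0,z): return np.array([ray("top",((a+.5)/8-.5+x0,(b+.5)/8-.5+y0),z)[:2] for a,b in pts])
f=lambda a:np.round(a*1000,1).tolist()
T=P([(250,105),(707,210),(625,590),(165,487)],165,172,.033)
print("tray",f(T)); c=T.mean(0)
e=(T[1]+T[2]-T[0]-T[3])/2; s=(T[0]+T[1]-T[2]-T[3])/2
print("c",f(c),"len",np.linalg.norm(e),np.linalg.norm(s),"yaw",np.degrees(np.arctan2(e[1],e[0])),np.degrees(np.arctan2(-s[0],s[1])))
B=P([(357,112),(514,137),(673,158),(291,580),(452,604),(611,629)],250,182,.047)
print("bolts",f(B)); d=(B[2]+B[5]-B[0]-B[3])/2; mid=B.mean(0)
print("mid",f(mid),"yawdock",np.degrees(np.arctan2(d[1],d[0])),"span",np.linalg.norm(d),np.linalg.norm(B[1]-B[4]))
L=P([(310,157),(630,208),(250,515),(590,565)],250,182,.0455)
dl=[L[1]-L[0],L[3]-L[2]];print("lips",f(L),[np.degrees(np.arctan2(v[1],v[0])) for v in dl])
n=d/np.linalg.norm(d);w=np.array([-n[1],n[0]])
print("lip lateral rel mid",f((L-mid)@w),"along",f((L-mid)@n))
S=P([(632,212),(588,560)],250,182,.053);v=S[0]-S[1];print("stop",f(S),np.degrees(np.arctan2(v[1],v[0]))-90,"along",f((S-mid)@n),f((S-mid)@w))
pad=P([(573,295),(558,465)],250,182,.05);print("pad",f((pad-mid)@n),f((pad-mid)@w))
tab=P([(235,228),(268,238),(240,360),(195,350)],165,172,.085);print("tab",f(tab),f(tab.mean(0)))
tt=(c-mid);print("tray rel",f(np.array([tt@n,tt@w])),"n",n)
Pl=P([(85,18),(785,100),(718,700),(10,605)],165,172,.03);print("plat",f(Pl),f((Pl-mid)@n))
mo=P([(105,70),(55,560)],250,182,.035);print("mouth",f((mo-mid)@n))
```

```text
tray [[528.2, 429.1], [502.4, 312.8], [406.5, 332.7], [431.4, 448.5]]
c [467.2, 380.8] len 0.1187631732309807 0.09832860579102586 yaw -102.32052659483223 -101.51396189480477
bolts [[506.4, 230.4], [500.5, 191.1], [495.5, 151.2], [390.2, 247.1], [384.6, 207.2], [378.7, 167.9]]
mid [442.7, 199.2] yawdock -98.03787756186095 span 0.07996710874743906 0.1170120924666708
lips [[495.1, 242.1], [483.0, 161.9], [406.0, 257.1], [394.3, 172.7]] [np.float64(-98.59892703308705), np.float64(-97.91603626352405)]
lip lateral rel mid [46.0, 45.2, -44.4, -44.2] along [-49.9, 31.3, -52.2, 32.9]
stop [[481.5, 162.8], [395.8, 174.5]] -97.794862840998 along [30.6, 31.0] [43.6, -43.0]
pad [19.3, 21.1] [21.2, -21.0]
tab [[492.5, 426.2], [490.2, 418.3], [461.1, 424.3], [463.4, 435.0]] [476.8, 425.9]
tray rel [-183.3, -1.1] n [-0.13982773 -0.99017585]
plat [[550.6, 472.0], [531.1, 293.0], [379.2, 309.1], [401.7, 487.0]] [-285.2, -105.3, -100.0, -279.3]
mouth [-103.6, -98.1]
```

```bash
cat >> h.py <<'E'
def delta(x,y,z,yawdeg):
    """target TCP in m, yawdeg = world angle of tool z axis"""
    s=env.observe();R=s["tool_rot"];d=R.T@(np.array([x,y,z])-s["position"])
    cur=np.degrees(np.arctan2(R[1,2],R[0,2]));t=(yawdeg-cur+180)%360-180
    print("delta tool",np.round(d,4),"yaw rad",round(-np.radians(t),4),"cur",round(cur,2),"tiltx",np.round(R[:,0],4))
E
python3 - <<'E'
from h import *
delta(.477,.4275,.16,78)
E
```

```text
delta tool [ 0.0853 -0.342  -0.0084] yaw rad -0.0674 cur 74.14 tiltx [ 0.  0. -1.]
```

```bash
python3 -m jog '[[0,0,-0.05,0,0],[0,0,-0.1,0,0],[0,0,-0.15,0,0],[0,0.02,-0.2,0,-0.03],[0,0.04,-0.25,-0.003,-0.067],[0,0.06,-0.30,-0.006,-0.067],[0,0.085,-0.342,-0.0084,-0.067],[0,0.085,-0.342,-0.0084,-0.067],[0,0.085,-0.342,-0.0084,-0.067]]' 60
python3 - <<'E'
from h import *
delta(.477,.4275,.16,78)
crop(env.get_image("top")[:,:,::-1].astype(float),155,275,165,265,6,"pics/t1.png",1.5,0)
crop(env.get_image("scene")[:,:,::-1].astype(float),205,345,130,270,5,"pics/s1.png",1.2,0)
E
```

```text
time_s: 1.6
position: [0.4777, 0.4266, 0.159]
tool_rot: [[-0.002, -0.978, 0.21], [-0.001, 0.21, 0.978], [-1.0, 0.002, -0.002]]
ft_force: [0.1, -0.2, 0.6]
grip_width: 0.0429
delta tool [-0.001   0.0009  0.0007] yaw rad -0.0025 cur 77.85 tiltx [-0.0021 -0.0012 -1.    ]
```

View pics/t1.png

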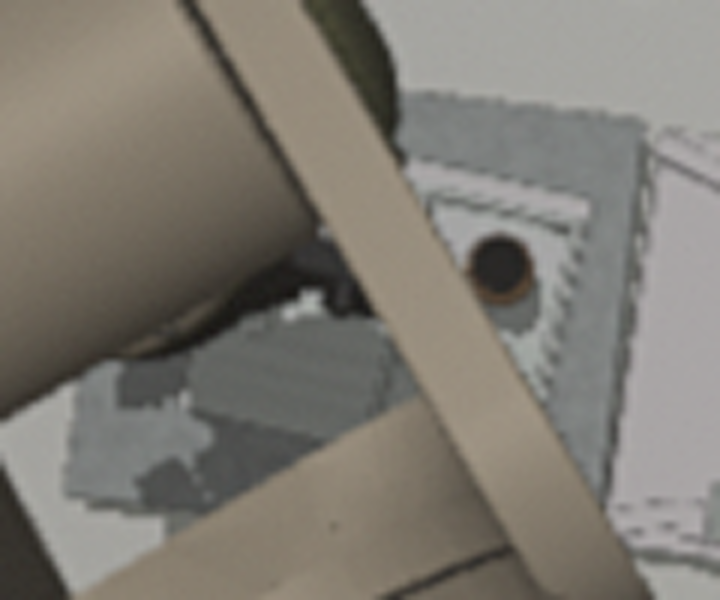

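View pics/s1.png

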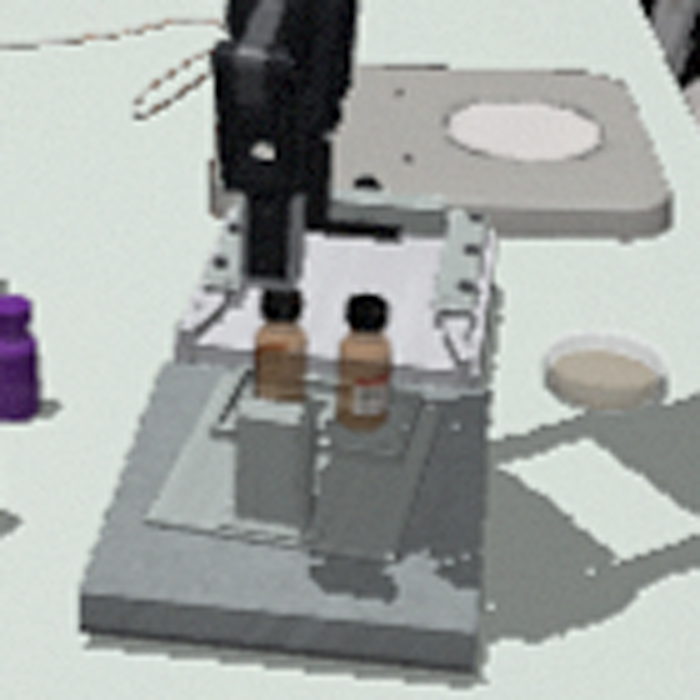

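The top view is mostly hidden by the arm, with one vial still showing at (238,209). In the scene view the near finger at about (260,177) lines up with the tab at (260,222), so I'm descending with the jaws half open.

```bash
python3 -m jog '[[0,0.03,0,0,0],[0,0.06,0,0,0],[0,0.08,0,0,0],[0,0.092,0,0,0],[0,0.092,0,0,0],[0,0.092,0,0,0]]' 60
python3 - <<'E'
from h import *
delta(.477,.4275,.067,78)
crop(env.get_image("scene")[:,:,::-1].astype(float),205,345,130,270,5,"pics/s2.png",1.2,0)
E
```

```text
time_s: 2.3
position: [0.477, 0.4283, 0.0698]
tool_rot: [[0.002, -0.978, 0.207], [0.001, 0.207, 0.978], [-1.0, -0.002, 0.002]]
ft_force: [-0.0, 0.8, 0.1]
grip_width: 0.0426
delta tool [ 0.0028 -0.0002 -0.0008] yaw rad 0.0006 cur 78.03 tiltx [ 0.0019  0.0012 -1.    ]
```

View pics/s2.png

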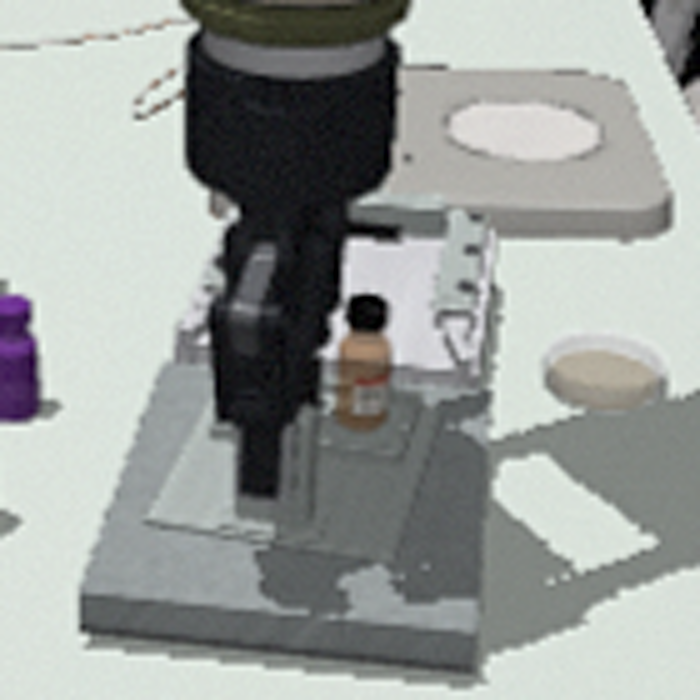

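```bash
python3 - <<'E'
from h import *
def cp(p): u=proj("scene",p); return (u-[205,130])*5
z=np.array([.208,.978,0]);y=np.array([-.978,.208,0])
t=np.array([.477,.4283,.0698])
print("tip",cp(t+z*.022+[0,0,-.014]),"tip edges",cp(t+z*.022+y*.011+[0,0,-.014]),cp(t+z*.022-y*.011+[0,0,-.014]))
tab=np.array([.4772,.4277,.085])
for s in(-1,1):
  print(cp(tab+z*.007+y*.015*s), cp(tab+z*.007+y*.015*s-[0,0,.051]))
# tab top center ray from scene, top back edge
sc=lambda u,v,h:ray("scene",(u/5+205,v/5+130),h)
for u in(237,313): print(sc(u,412,.085))
E
python3 - <<'E'
from h import *
im=np.load("sc0.npy");crop(im,245,285,190,245,14,"pics/tabz.png",1.2,0)
crop(env.get_image("scene")[:,:,::-1].astype(float),245,285,190,245,14,"pics/tabz2.png",1.5,0)
a=cv2.imread("pics/tabz.png");b=cv2.imread("pics/tabz2.png");cv2.imwrite("pics/tabzz.png",cv2.resize(np.hstack([a,b]),(800,550)))
E
```

```text
tip [261.30543514 498.79641147] tip edges [289.65174337 503.14355709] [233.12656179 494.47494341]
[233.53476454 406.55147042] [230.79825239 518.45367661]
[310.68047497 417.66892704] [305.51294475 530.10298344]
[0.49188287 0.43537106 0.085     ]
[0.46309403 0.43343415 0.085     ]
```

View pics/tabzz.png

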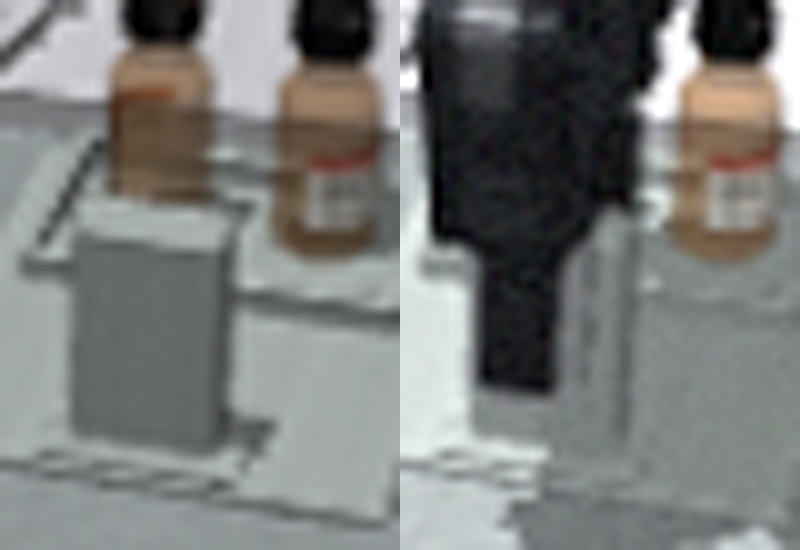

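The finger tip at (257,229) is within 1 mm of where it should be, and the tab sits about 1 mm towards -x. I'll shift by that much and close at 60 N.

```bash
python3 -m jog '[[0,0.001,0.001,0,0],[0,0.001,0.001,0,0],[-0.3,0.001,0.001,0,0],[-0.6,0.001,0.001,0,0],[-1,0.001,0.001,0,0],[-1,0.001,0.001,0,0],[-1,0.001,0.001,0,0],[-1,0.001,0.001,0,0]]' 80
python3 - <<'E'
from h import *
delta(.477,.4275,.067,78)
E
```

```text
time_s: 3.2
position: [0.4761, 0.4277, 0.0676]
tool_rot: [[0.0, -0.978, 0.208], [-0.0, 0.208, 0.978], [-1.0, -0.0, 0.0]]
ft_force: [-1.5, -1.6, 4.7]
grip_width: 0.0127
delta tool [ 0.0006 -0.0009  0.    ] yaw rad -0.0004 cur 77.98 tiltx [ 3.e-04 -0.e+00 -1.e+00]
```

```bash
python3 -m jog '[[-1,-0.002,0,0,0],[-1,-0.004,0,0,0],[-1,-0.006,0,0,0],[-1,-0.008,0,0,0],[-1,-0.010,0,0,0],[-1,-0.012,0,0,0],[-1,-0.013,0,0,0],[-1,-0.013,0,0,0],[-1,-0.013,0,0,0]]' 80
python3 - <<'E'
from h import *
delta(.4748,.4275,.0806,81.9);s=env.observe();print(s["wrist_torque"],s["ft_force"])
crop(env.get_image("scene")[:,:,::-1].astype(float),205,345,130,270,5,"pics/s3.png",1.2,0)
E
```

```text
time_s: 4.1
position: [0.476, 0.4277, 0.0803]
tool_rot: [[-0.0, -0.978, 0.208], [-0.0, 0.208, 0.978], [-1.0, 0.0, -0.0]]
ft_force: [-0.0, -0.5, -3.7]
grip_width: 0.0129
delta tool [-0.0003  0.0011 -0.0004] yaw rad -0.0684 cur 77.98 tiltx [-1.e-04 -1.e-04 -1.e+00]
[ 0.13464442 -0.0847532  -0.01086075] [-0.04357972 -0.52117253 -3.71263424]
```

View pics/s3.png

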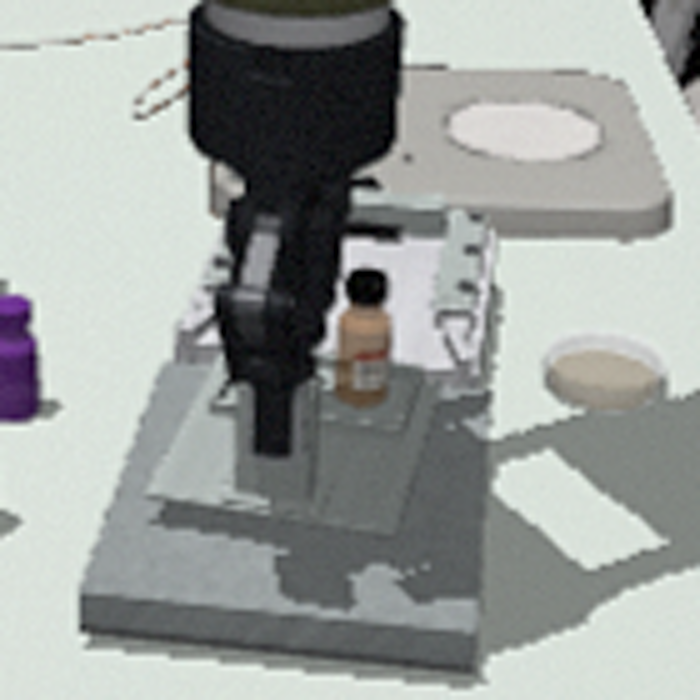

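The tray hangs level off the platform, with a gap and its shadow beneath it, and the vial at (278,206) is upright. The wrist reads about 4 N of weight. Next I turn it into line with the dock.

```bash
python3 -m jog '[[-1,0,0.0003,0,-0.017],[-1,0,0.0006,0,-0.034],[-1,0,0.001,0,-0.051],[-1,0,0.0012,0,-0.068],[-1,0,0.0012,0,-0.068],[-1,0,0.0012,0,-0.068]]' 80
python3 - <<'E'
from h import *
s=env.observe();print(s["position"]);delta(.4748,.4275,.0806,81.9)
n=np.array([np.cos(np.radians(-98.1)),np.sin(np.radians(-98.1))])
r=s["position"][:2]-[.4431,.1991];print("dock x of tab",r@n+.101,"lat",r@[-n[1],n[0]])
E
```

```text
time_s: 4.75
position: [0.4748, 0.428, 0.0803]
tool_rot: [[-0.0, -0.99, 0.141], [-0.0, 0.141, 0.99], [-1.0, -0.0, -0.0]]
ft_force: [-0.4, -0.4, -4.3]
grip_width: 0.0125
[0.47482192 0.42796999 0.08032549]
delta tool [-0.0003 -0.     -0.0005] yaw rad -0.0005 cur 81.87 tiltx [-0. -0. -1.]
dock x of tab -0.13005636278119784 lat -0.0008426137663939025
```

```bash
python3 -m jog '[[-1,0,0,-0.002,0],[-1,0,0,-0.006,0],[-1,0,0,-0.011,0],[-1,0,0,-0.016,0],[-1,0,0,-0.021,0],[-1,0,0,-0.026,0],[-1,0,0,-0.031,0],[-1,0,0,-0.035,0],[-1,0,0,-0.038,0],[-1,0,0,-0.040,0],[-1,0,0,-0.040,0],[-1,0,0,-0.040,0]]' 80
python3 - <<'E'
from h import *
crop(env.get_image("scene")[:,:,::-1].astype(float),205,345,130,270,5,"pics/s4.png",1.2,0)
crop(env.get_image("top")[:,:,::-1].astype(float),205,345,170,275,5,"pics/t4.png",1.6,0)
E
```

```text
time_s: 5.95
position: [0.4692, 0.3885, 0.0803]
tool_rot: [[0.0, -0.99, 0.141], [0.0, 0.141, 0.99], [-1.0, -0.0, 0.0]]
ft_force: [0.1, -0.3, -3.8]
grip_width: 0.0128
```

View pics/s4.png

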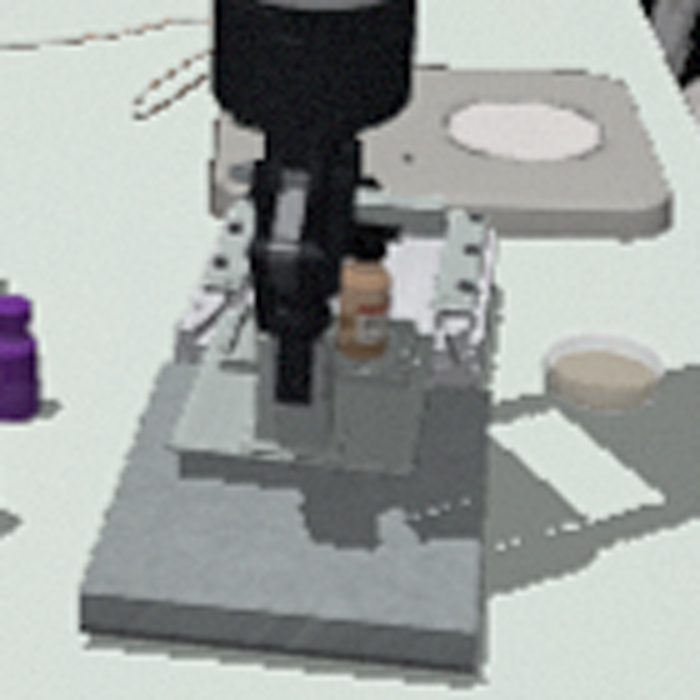

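View pics/t4.png

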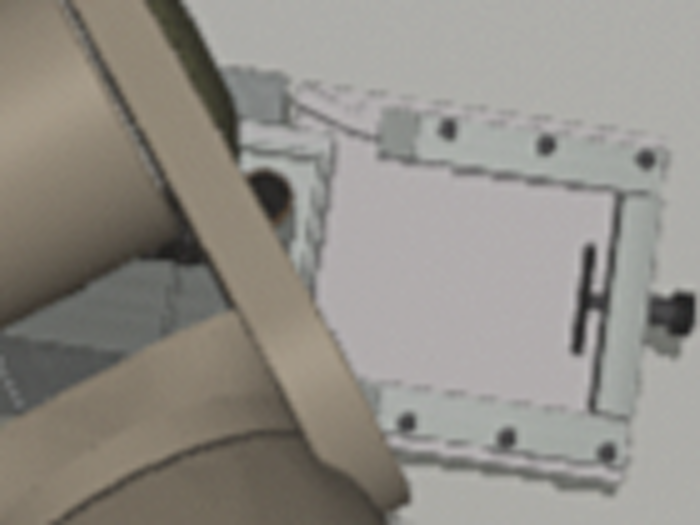

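Run:
```python
from h import *
n=np.array([np.cos(np.radians(-98.1)),np.sin(np.radians(-98.1))]);w=np.array([-n[1],n[0]])
g=lambda u,v,z,o=(205,170),s=5:ray("top",((u+.5)/s-.5+o[0],(v+.5)/s-.5+o[1]),z)[:2]
for z in(.042,.046):
  r=g(333,140,z)-[.4431,.1991];print(r@n+.101,r@w)
r=g(333,136,.045)-[.4431,.1991];print(r@n+.101,r@w)
s=lambda u,v,z:ray("scene",(u/5+205,v/5+130),z)[:2]
for u,v in((172,447),(412,470)):
  for z in(.043,.046):
    r=s(u,v,z)-[.4431,.1991];print("rear",r@n+.101,r@w)
```

```text
0.01629591513143422 0.04782589039176586
0.016117878094208143 0.04743782456505379
0.01593090879877583 0.049128557487024306
rear -0.10316978304577301 0.04736862294977441
rear -0.1078947214184156 0.04641610328924161
rear -0.10045151880603567 -0.05049303984041008
rear -0.10519612314079257 -0.05073755483946737
```

```bash
python3 -m jog '[[-1,0,-0.0004,-0.003,0],[-1,0,-0.0008,-0.006,0],[-1,0.001,-0.0008,-0.009,0],[-1,0.002,-0.0008,-0.010,0],[-1,0.003,-0.0008,-0.010,0],[-1,0.003,-0.0008,-0.010,0]]' 80; python3 -m jog '[[-1,0.0005,0,0,0],[-1,0.001,0,0,0],[-1,0.001,0,0,0]]' 80
```

```text
time_s: 6.65
position: [0.4685, 0.3783, 0.0771]
tool_rot: [[-0.0, -0.99, 0.141], [-0.0, 0.141, 0.99], [-1.0, 0.0, -0.0]]
ft_force: [-0.4, -0.2, -3.6]
grip_width: 0.0128
time_s: 6.95
position: [0.4685, 0.3784, 0.0763]
tool_rot: [[-0.0, -0.99, 0.141], [-0.0, 0.141, 0.99], [-1.0, 0.0, -0.0]]
ft_force: [-0.3, 0.0, -3.6]
grip_width: 0.0129
```

```bash
python3 -m jog '[[-1,0.0005,0,0,0],[-1,0.001,0,0,0],[-1,0.001,0,0,0]]' 80
```

```text
time_s: 7.25
position: [0.4685, 0.3783, 0.0753]
tool_rot: [[-0.0, -0.99, 0.141], [-0.0, 0.141, 0.99], [-1.0, 0.0, -0.0]]
ft_force: [-0.1, 0.2, -3.5]
grip_width: 0.0129
```

```bash
python3 -m jog '[[-1,0.0005,0,0,0],[-1,0.0005,0,0,0]]' 80;python3 -m jog '[[-1,0.0005,0,0,0],[-1,0.0005,0,0,0]]' 80
```

```text
time_s: 7.45
position: [0.4686, 0.3784, 0.075]
tool_rot: [[0.0, -0.99, 0.141], [0.0, 0.141, 0.99], [-1.0, -0.0, 0.0]]
ft_force: [0.0, 0.4, -2.4]
grip_width: 0.0128
time_s: 7.65
position: [0.4686, 0.3785, 0.0747]
tool_rot: [[0.001, -0.99, 0.141], [0.0, 0.141, 0.99], [-1.0, -0.0, 0.0]]
ft_force: [-0.9, 1.9, 2.8]
grip_width: 0.013
```

```bash
python3 -m jog '[[-1,0.0005,0,0,0],[-1,0.0005,0,0,0]]' 80
```

```text
time_s: 7.85
position: [0.4687, 0.3787, 0.0745]
tool_rot: [[0.001, -0.99, 0.141], [0.001, 0.141, 0.99], [-1.0, -0.001, 0.001]]
ft_force: [-1.5, 1.1, 4.4]
grip_width: 0.0129
```

```bash
python3 -m jog '[[-1,-0.001,0,0,0],[-1,-0.001,0,0,0],[-1,-0.001,0,-0.002,0],[-1,-0.001,0,-0.004,0],[-1,-0.001,0,-0.006,0],[-1,-0.001,0,-0.008,0],[-1,-0.001,0,-0.008,0]]' 80
```

```text
time_s: 8.55
position: [0.4675, 0.3701, 0.0748]
tool_rot: [[0.0, -0.99, 0.141], [-0.0, 0.141, 0.99], [-1.0, -0.0, -0.0]]
ft_force: [1.5, -0.1, 0.3]
grip_width: 0.0129
```

```bash
python3 -m jog '[[-1,0,0,-0.002,0],[-1,0,0,-0.004,0],[-1,0,0,-0.006,0],[-1,0,0,-0.008,0],[-1,0,0,-0.008,0]]' 80
```

```text
time_s: 9.05
position: [0.4663, 0.3622, 0.0749]
tool_rot: [[-0.0, -0.99, 0.141], [-0.0, 0.141, 0.99], [-1.0, 0.0, -0.0]]
ft_force: [0.8, 1.2, 1.9]
grip_width: 0.0129
```

Run:
```python
from h import *
crop(env.get_image("scene")[:,:,::-1].astype(float),235,325,140,230,7,"pics/s5.png",1.3,0)
crop(env.get_image("top")[:,:,::-1].astype(float),235,345,170,275,6,"pics/t5.png",1.6,0)
```

```text
(no output)
```

View pics/t5.png

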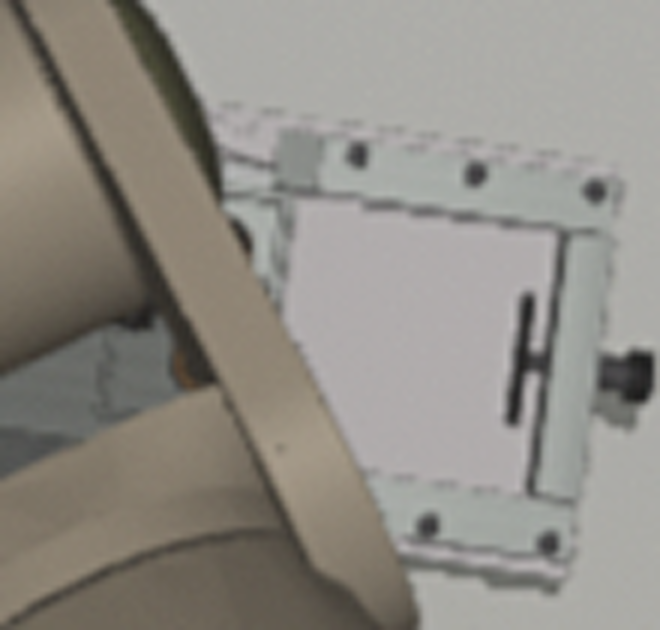

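View pics/s5.png

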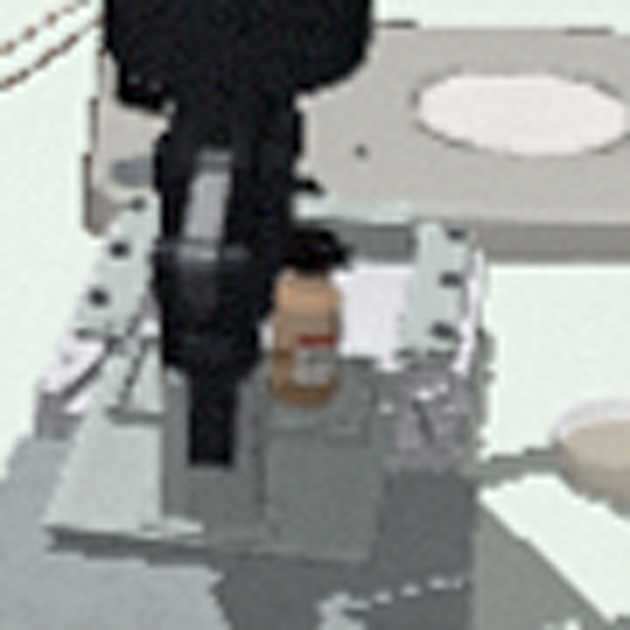

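The tray's nose at about (283,203) in the top view has reached the turned-up lip entry, lying low and clear of the lip edges. The vials stand upright, so I continue.

```bash
python3 -m jog '[[-1,-0.0004,0,-0.002,0],[-1,-0.0004,0,-0.004,0],[-1,-0.0004,0,-0.006,0],[-1,-0.0004,0,-0.008,0],[-1,-0.0004,0,-0.008,0]]' 80
```

```text
time_s: 9.65
position: [0.4649, 0.3541, 0.075]
tool_rot: [[-0.001, -0.99, 0.142], [-0.001, 0.142, 0.99], [-1.0, 0.001, -0.001]]
ft_force: [0.3, -0.9, -2.2]
grip_width: 0.0125
```

```bash
python3 -m jog '[[-1,0,0,-0.002,0],[-1,0,0,-0.004,0],[-1,0,0,-0.006,0],[-1,0,0,-0.008,0],[-1,0,0,-0.008,0]]' 80
```

```text
time_s: 10.15
position: [0.4639, 0.3463, 0.0751]
tool_rot: [[-0.001, -0.99, 0.142], [-0.0, 0.142, 0.99], [-1.0, 0.0, -0.0]]
ft_force: [0.3, -0.0, -5.1]
grip_width: 0.0129
```

```bash
python3 -m jog '[[-1,0.0003,0,0,0],[-1,0.0003,0,0,0]]' 80;  python3 -m jog '[[-1,0.0004,0,-0.002,0],[-1,0.0004,0,-0.004,0],[-1,0.0004,0,-0.005,0],[-1,0.0004,0,-0.005,0]]' 80
python3 - <<'E'
from h import *
s=env.observe();print(s["position"],s["wrist_torque"])
E
```

```text
time_s: 10.35
position: [0.464, 0.3465, 0.075]
tool_rot: [[-0.0, -0.99, 0.141], [-0.0, 0.141, 0.99], [-1.0, 0.0, -0.0]]
ft_force: [0.1, -0.8, -1.6]
grip_width: 0.0128
time_s: 10.75
position: [0.4637, 0.3418, 0.075]
tool_rot: [[0.001, -0.99, 0.141], [0.001, 0.141, 0.99], [-1.0, -0.001, 0.001]]
ft_force: [0.4, 2.8, 3.3]
grip_width: 0.0129
[0.46368585 0.34184868 0.07496631] [0.38215476 0.04045244 0.05495848]
```

```bash
python3 -m jog '[[-1,-0.0004,0,-0.002,0],[-1,-0.0004,0,-0.005,0],[-1,-0.0004,0,-0.008,0],[-1,-0.0004,0,-0.011,0],[-1,-0.0004,0,-0.013,0],[-1,-0.0004,0,-0.014,0],[-1,-0.0004,0,-0.014,0]]' 80
```

```text
time_s: 11.45
position: [0.4614, 0.3276, 0.075]
tool_rot: [[-0.0, -0.99, 0.141], [-0.0, 0.141, 0.99], [-1.0, -0.0, -0.0]]
ft_force: [-0.2, 1.1, 1.9]
grip_width: 0.0126
```

```bash
python3 -m jog '[[-1,0,0,-0.002,0],[-1,0,0,-0.005,0],[-1,0,0,-0.008,0],[-1,0,0,-0.010,0],[-1,0,0,-0.011,0],[-1,0,0,-0.011,0]]' 80
python3 - <<'E'
from h import *
s=env.observe();print(s["position"],s["wrist_torque"])
crop(env.get_image("scene")[:,:,::-1].astype(float),235,325,140,230,7,"pics/s6.png",1.3,0)
crop(env.get_image("top")[:,:,::-1].astype(float),235,345,170,275,6,"pics/t6.png",1.6,0)
E
```

```text
time_s: 12.05
position: [0.4598, 0.3167, 0.075]
tool_rot: [[-0.0, -0.99, 0.141], [-0.0, 0.141, 0.99], [-1.0, -0.0, -0.0]]
ft_force: [0.8, 2.8, 3.3]
grip_width: 0.0131
[0.45979681 0.31673115 0.07498202] [ 0.4059768  -0.04732232  0.0263985 ]
```

View pics/t6.png

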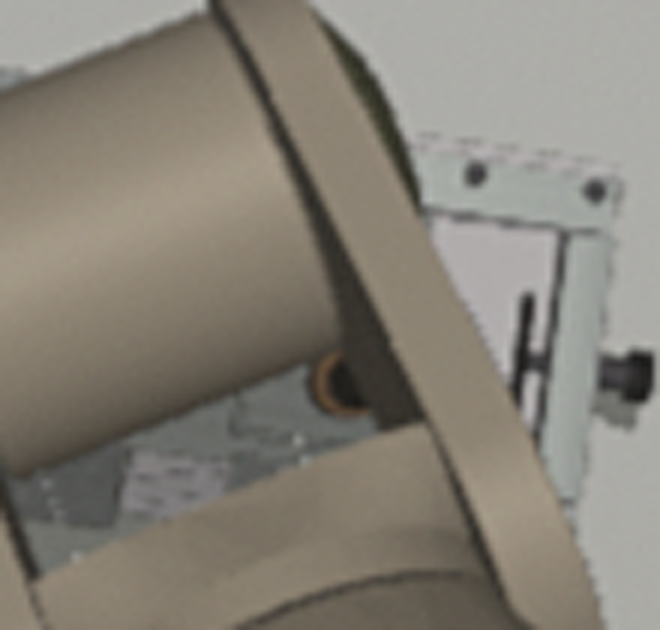

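View pics/s6.png

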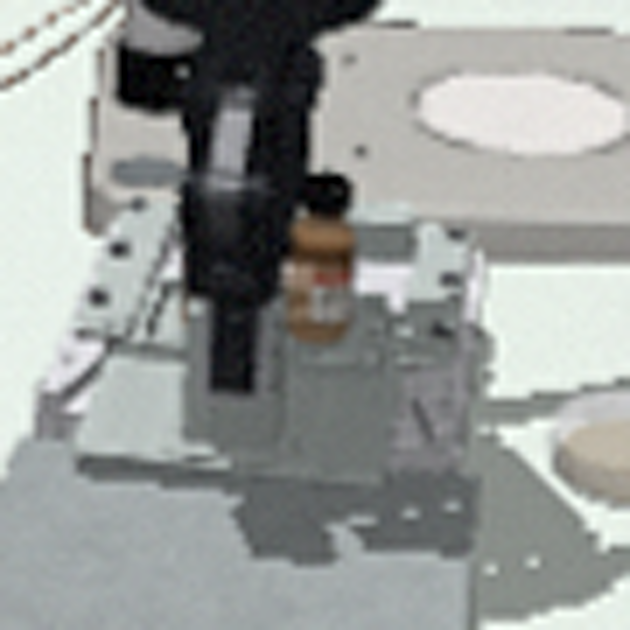

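The tray is well under the lips, low and straight, and the visible vial at (281,180) is upright.

```bash
python3 -m jog '[[-1,-0.0002,0,-0.002,0],[-1,-0.0002,0,-0.005,0],[-1,-0.0002,0,-0.008,0],[-1,-0.0002,0,-0.011,0],[-1,-0.0002,0,-0.013,0],[-1,-0.0002,0,-0.014,0],[-1,-0.0002,0,-0.014,0],[-1,-0.0002,0,-0.014,0]]' 80
```

```text
time_s: 12.95
position: [0.4577, 0.3028, 0.075]
tool_rot: [[-0.001, -0.99, 0.141], [-0.001, 0.141, 0.99], [-1.0, 0.0, -0.001]]
ft_force: [-0.2, 0.0, 3.0]
grip_width: 0.0125
```

```bash
python3 -m jog '[[-1,0,0,-0.001,0],[-1,0,0,-0.002,0],[-1,0,0,-0.003,0],[-1,0,0,-0.004,0],[-1,0,0,-0.005,0],[-1,0,0,-0.005,0]]' 80
```

```text
time_s: 13.55
position: [0.457, 0.2979, 0.075]
tool_rot: [[-0.0, -0.99, 0.141], [-0.0, 0.141, 0.99], [-1.0, 0.0, -0.0]]
ft_force: [1.0, 0.6, -0.6]
grip_width: 0.0126
```

```bash
python3 -m jog '[[-1,0,0,-0.001,0],[-1,0,0,-0.002,0],[-1,0,0,-0.003,0],[-1,0,0,-0.003,0]]' 80; for i in 1 2; do :; done; python3 -m jog '[[-1,0,0,-0.0005,0],[-1,0,0,-0.001,0],[-1,0,0,-0.001,0]]' 80
```

```text
time_s: 13.95
position: [0.4566, 0.2949, 0.075]
tool_rot: [[-0.0, -0.99, 0.141], [-0.0, 0.141, 0.99], [-1.0, 0.0, -0.0]]
ft_force: [-0.2, -0.2, -2.0]
grip_width: 0.0128
time_s: 14.25
position: [0.4564, 0.2941, 0.075]
tool_rot: [[-0.0, -0.99, 0.141], [-0.0, 0.141, 0.99], [-1.0, 0.0, -0.0]]
ft_force: [0.2, 0.0, -1.8]
grip_width: 0.0129
```

```bash
python3 -m jog '[[-1,0,0,-0.0005,0],[-1,0,0,-0.001,0],[-1,0,0,-0.001,0]]' 80
```

```text
time_s: 14.55
position: [0.4563, 0.2931, 0.075]
tool_rot: [[-0.0, -0.99, 0.141], [-0.0, 0.141, 0.99], [-1.0, 0.0, -0.0]]
ft_force: [0.1, -0.6, -3.4]
grip_width: 0.0128
```

```bash
python3 -m jog '[[-1,0,0,-0.0005,0],[-1,0,0,-0.0005,0]]' 80
```

```text
time_s: 14.75
position: [0.4563, 0.2926, 0.075]
tool_rot: [[-0.0, -0.99, 0.141], [-0.0, 0.141, 0.99], [-1.0, 0.0, -0.0]]
ft_force: [-0.1, -0.4, -3.6]
grip_width: 0.0128
```

```bash
python3 -m jog '[[-1,0,0,-0.0005,0],[-1,0,0,-0.0005,0]]' 80
```

```text
time_s: 14.95
position: [0.4562, 0.2921, 0.0751]
tool_rot: [[-0.0, -0.99, 0.141], [-0.0, 0.141, 0.99], [-1.0, 0.0, -0.0]]
ft_force: [-0.6, 0.0, -4.1]
grip_width: 0.0128
```

```bash
python3 -m jog '[[-1,0,0,-0.0005,0],[-1,0,0,-0.0005,0]]' 80 | grep -E "pos|ft"
```

```text
position: [0.4562, 0.2916, 0.0751]
ft_force: [-0.1, -0.3, -3.8]
```

```bash
python3 -m jog '[[-1,0,0,-0.0005,0],[-1,0,0,-0.0005,0]]' 80 | grep -E "pos|ft"
```

```text
position: [0.4561, 0.2912, 0.0751]
ft_force: [-0.6, -0.6, -3.5]
```

```bash
python3 -m jog '[[-1,0,0,-0.0005,0],[-1,0,0,-0.0005,0]]' 80 | grep -E "pos|ft"
```

```text
position: [0.456, 0.2907, 0.0751]
ft_force: [-0.4, -0.8, -5.0]
```

```bash
python3 -m jog '[[-1,0,0,-0.0005,0],[-1,0,0,-0.0005,0]]' 80 | grep -E "pos|ft"
```

```text
position: [0.4559, 0.2902, 0.0751]
ft_force: [-0.1, -0.6, -3.8]
```

```bash
python3 -m jog '[[-1,0,0,-0.0005,0],[-1,0,0,-0.0005,0]]' 80 | grep -E "pos|ft"
```

```text
position: [0.4559, 0.2897, 0.0751]
ft_force: [0.3, -0.7, -4.5]
```

```bash
python3 -m jog '[[-1,0,0,-0.0005,0],[-1,0,0,-0.0005,0]]' 80 | grep -E "pos|ft"
```

```text
position: [0.4558, 0.2892, 0.0751]
ft_force: [-0.2, -0.5, -3.4]
```

```bash
python3 -m jog '[[-1,0,0,-0.0005,0],[-1,0,0,-0.0005,0]]' 80 | grep -E "pos|ft"
```

```text
position: [0.4557, 0.2887, 0.0751]
ft_force: [0.4, -0.9, -3.7]
```

```bash
python3 -m jog '[[-1,0,0,-0.0005,0],[-1,0,0,-0.0005,0]]' 80 | grep -E "pos|ft"
```

```text
position: [0.4557, 0.2882, 0.0751]
ft_force: [-0.2, 0.0, -4.1]
```

```bash
python3 -m jog '[[-1,0,0,-0.0005,0],[-1,0,0,-0.0005,0]]' 80 | grep -E "pos|ft"
```

```text
position: [0.4556, 0.2877, 0.0751]
ft_force: [0.3, 0.4, -3.4]
```

```bash
python3 -m jog '[[-1,0,0,-0.0005,0],[-1,0,0,-0.0005,0]]' 80 | grep -E "pos|ft"
```

```text
position: [0.4555, 0.2872, 0.0751]
ft_force: [-0.7, -0.9, -3.9]
```

```bash
python3 -m jog '[[-1,0,0,-0.0005,0],[-1,0,0,-0.0005,0]]' 80 | grep -E "pos|ft"
```

```text
position: [0.4555, 0.2867, 0.0751]
ft_force: [-0.8, -0.3, -4.8]
```

```bash
python3 -m jog '[[-1,0,0,-0.0005,0],[-1,0,0,-0.0005,0]]' 80 | grep -E "pos|ft"
```

```text
position: [0.4554, 0.2862, 0.0751]
ft_force: [0.6, 0.9, -3.6]
```

```bash
python3 -m jog '[[-1,0,0,-0.0004,0],[-1,0,0,-0.0004,0]]' 80 | grep -E "pos|ft"
```

```text
position: [0.4553, 0.2859, 0.0751]
ft_force: [0.6, 0.1, -3.6]
```

```bash
python3 -m jog '[[-1,0,0,-0.0004,0],[-1,0,0,-0.0004,0]]' 80 | grep -E "pos|ft"
```

```text
position: [0.4553, 0.2854, 0.0751]
ft_force: [0.5, -0.2, -4.6]
```

```bash
python3 -m jog '[[-1,0,0,-0.0005,0],[-1,0,0,-0.0005,0]]' 80 | grep -E "pos|ft"
```

```text
position: [0.4552, 0.285, 0.0751]
ft_force: [1.1, 0.8, -4.5]
```

```bash
python3 -m jog '[[-1,0,0,-0.0005,0],[-1,0,0,-0.0005,0]]' 80 | grep -E "pos|ft"
```

```text
position: [0.4551, 0.2844, 0.0751]
ft_force: [0.1, -0.1, -3.7]
```

```bash
python3 -m jog '[[-1,0,0,-0.0005,0],[-1,0,0,-0.0005,0]]' 80 | grep -E "pos|ft"
```

```text
position: [0.4551, 0.2839, 0.0751]
ft_force: [0.2, -0.0, -3.5]
```

Run:
```python
from h import *
a=env.get_image("scene")[:,:,::-1].astype(float);b=env.get_image("top")[:,:,::-1].astype(float)
crop(a,240,310,150,220,6,"pics/a.png",1.3,0);crop(b,280,345,190,260,6,"pics/b.png",1.8,0)
cv2.imwrite("pics/s7.png",np.hstack([cv2.imread("pics/a.png"),cv2.resize(cv2.imread("pics/b.png"),(380,420))]))
```

```text
(no output)
```

View pics/s7.png

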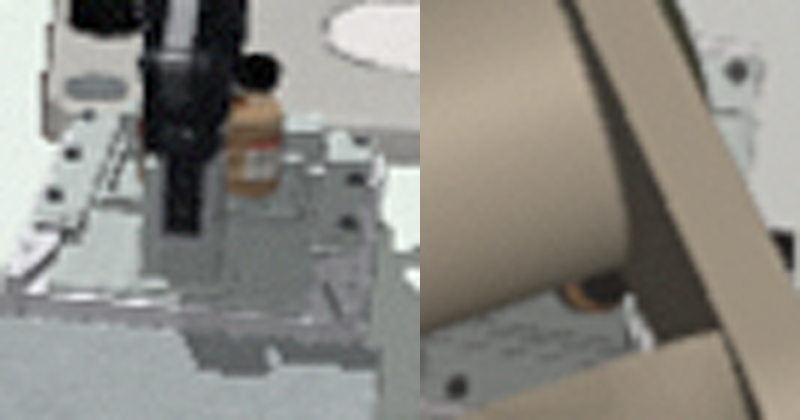

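The tray's rear edge is almost level with the dock mouth, so the nose is about 120 mm in and the pad must be close. I'll keep feeling forward.

```bash
python3 -m jog '[[-1,0,0,-0.0005,0],[-1,0,0,-0.0005,0]]' 80 | grep -E "pos|ft"
```

```text
position: [0.455, 0.2835, 0.0751]
ft_force: [0.3, -0.1, -2.9]
```

```bash
python3 -m jog '[[-1,0,0,-0.0005,0],[-1,0,0,-0.0005,0]]' 80 | grep -E "pos|ft"
```

```text
position: [0.455, 0.2833, 0.0752]
ft_force: [-0.3, 2.5, -3.3]
```

```bash
python3 -m jog '[[-1,0,0,-0.0005,0],[-1,0,0,-0.0005,0]]' 80 | grep -E "pos|ft"
```

```text
position: [0.4551, 0.2832, 0.0754]
ft_force: [-0.2, 4.9, -2.4]
```

Contact: the +y force has stepped from 0 to 2.5 to 4.9 N.

```bash
python3 -m jog '[[-1,0,0,-0.0004,0],[-1,0,0,-0.0004,0],[-1,0,0,-0.0004,0]]' 80 | grep -E "pos|ft"
```

```text
position: [0.4551, 0.2831, 0.0755]
ft_force: [-0.1, 7.5, -1.7]
```

```bash
python3 -m jog '[[-1,0,0,-0.0004,0],[-1,0,0,-0.0004,0],[-1,0,0,-0.0004,0]]' 80 | grep -E "pos|ft|rot"
```

```text
position: [0.4551, 0.283, 0.0756]
tool_rot: [[0.002, -0.99, 0.142], [0.003, 0.142, 0.99], [-1.0, -0.001, 0.003]]
ft_force: [-0.5, 8.9, -1.8]
```

```bash
python3 -m jog '[[-1,0,0,-0.0004,0],[-1,0,0,-0.0004,0],[-1,0,0,-0.0004,0]]' 80 | grep -E "pos|ft"
```

```text
position: [0.4552, 0.283, 0.0757]
ft_force: [-0.8, 12.3, -1.4]
```

```bash
python3 -m jog '[[-1,0,0,-0.0001,0],[-1,0,0,-0.0001,0],[-1,0,0,-0.0001,0],[-1,0,0,-0.0001,0],[-1,0,0,-0.0001,0]]' 80 | grep -E "pos|ft|time"
```

```text
time_s: 20.45
position: [0.4552, 0.283, 0.0758]
ft_force: [-0.5, 11.7, -1.3]
```

```bash
python3 -m jog '[[-1,0.0002,0,0.0005,0],[-1,0.0004,0,0.001,0],[-1,0.0004,0,0.0012,0],[-1,0.0004,0,0.0012,0]]' 80 | grep -E "pos|ft"; python3 -m jog '[[-0.6,0,0,0,0],[-0.4,0,0,0,0],[-0.2,0,0,0,0],[-0.1,0,0,0,0],[0,0,0,0,0],[0,0,0,0,0]]' 20 | grep -E "pos|ft|grip"
python3 - <<'E'
from h import *
a=env.get_image("scene")[:,:,::-1].astype(float)
crop(a,230,320,140,230,7,"pics/s8.png",1.3,0)
E
```

```text
position: [0.4551, 0.2832, 0.0752]
ft_force: [-0.5, 5.5, -1.0]
position: [0.4549, 0.2824, 0.0747]
ft_force: [-0.2, -0.0, -0.0]
grip_width: 0.0426
```

View pics/s8.png

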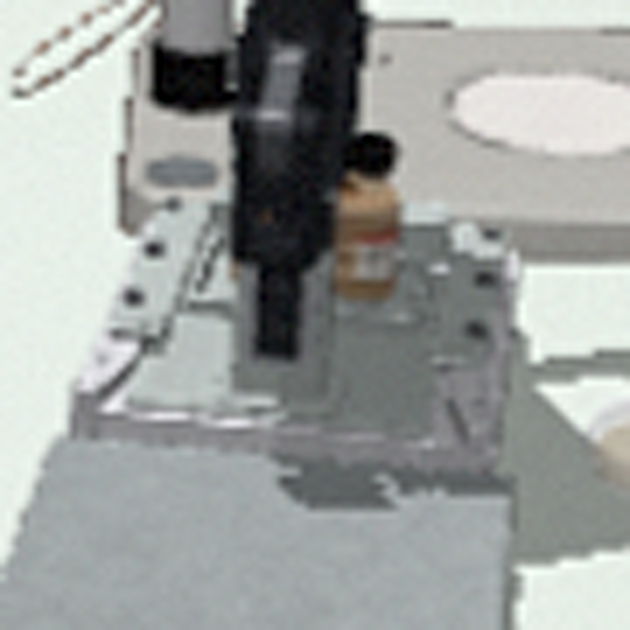

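The fingers are open and the force reads zero, so I'm retreating straight up and then away for an unobstructed look.

```bash
python3 -m jog '[[0,-0.01,0,0,0],[0,-0.025,0,0,0],[0,-0.05,0,0,0],[0,-0.08,0,0,0],[0,-0.11,0,0,0],[0,-0.14,0,0,0],[0,-0.16,0,0,0]]' | grep -E "pos|ft"; python3 -m jog '[[0,0,0,0.04,0],[0,0,0,0.08,0],[0,0,0,0.12,0],[0,0,0,0.16,0],[0,0,0,0.20,0],[0,0,0,0.23,0],[0,0,0,0.25,0],[0,0,0,0.25,0],[0,0,0,0.25,0]]' | grep -E "pos|ft|time"
python3 - <<'E'
from h import *
im=avg("top",4);np.save("top9.npy",im)
crop(im,245,345,182,272,8,"pics/t9.png",1.8,-30)
crop(env.get_image("scene")[:,:,::-1].astype(float),180,340,110,230,5,"pics/s9.png",1.2,0)
E
```

```text
position: [0.455, 0.2825, 0.2377]
ft_force: [0.3, 0.9, 0.2]
time_s: 23.1
position: [0.49, 0.5297, 0.2349]
ft_force: [0.7, 0.5, -0.1]
```

View pics/t9.png

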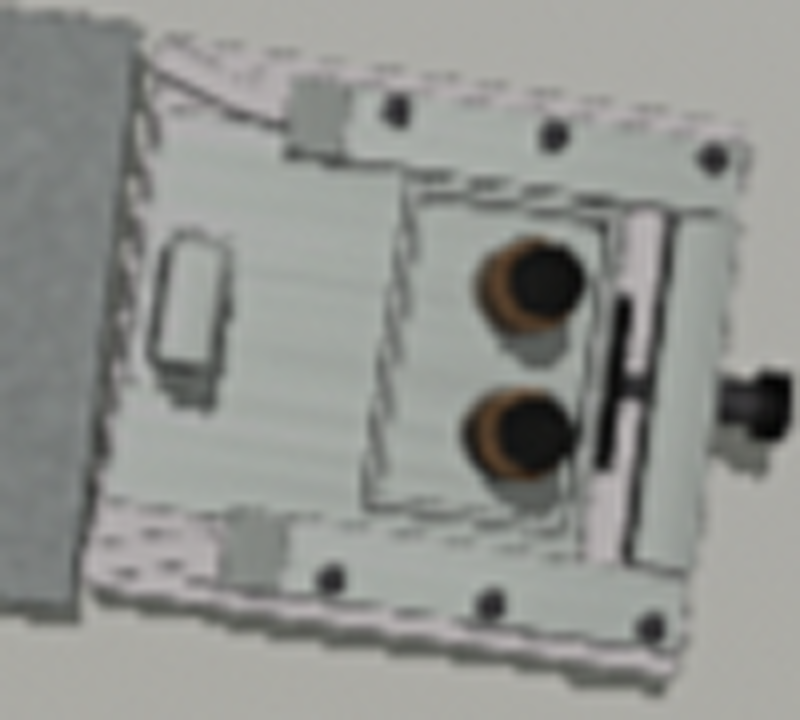

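View pics/s9.png

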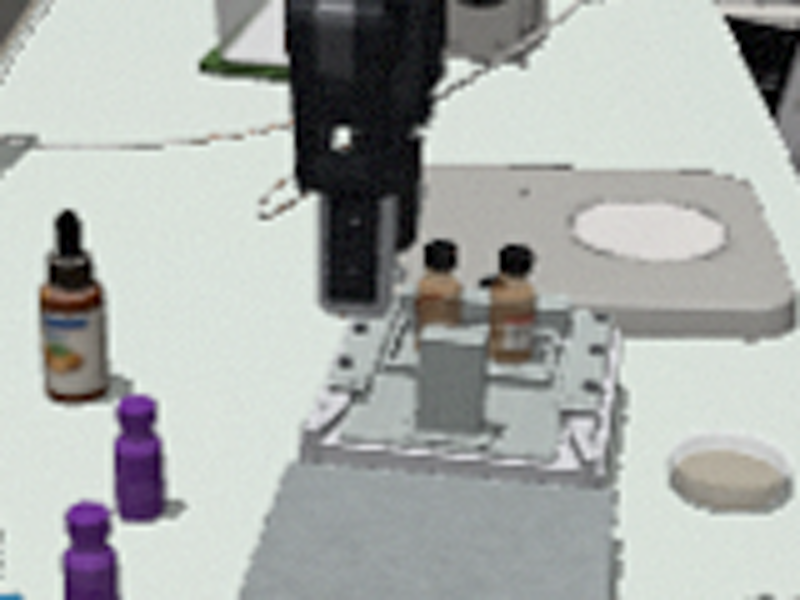

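The tray lies under both lips, parallel to the guides, with its nose at the pad (top view about (321,231)). Both vials are upright in the scene view (267,173) and (283,174), and the bystanders look unmoved. Handing in.

Run:
```python
from h import *
a=np.load("top0.npy");b=np.load("top9.npy")
for n,(x0,x1,y0,y1) in dict(timer=(215,260,90,132),bottle=(303,332,112,145),dish=(262,300,270,306)).items():
    A,B=[np.float32(cv2.cvtColor(i[y0:y1,x0:x1].astype(np.uint8),cv2.COLOR_BGR2GRAY)) for i in (a,b)]
    print(n,cv2.phaseCorrelate(A,B))
p=[ray("top",((u+.5)/8-.5+245,(v+.5)/8-.5+182),.035+.004)[:2] for u,v in((628,205),(585,560))]
v=p[0]-p[1];print("nose yaw",np.degrees(np.arctan2(v[1],v[0]))-90)
print(env.close_job())
```

```text
timer ((0.510280644485583, 0.489608979085812), 0.9989222158031699)
bottle ((0.006728470063634973, 0.021477885782122286), 0.9971345529512122)
dish ((-0.04691159711867243, 0.027182267916025182), 0.9927824944257736)
nose yaw -97.4216478104495
the job is handed in; nothing more can be done
None
```

The tray is home against the stop pad, released and handed in at about 23 s of the 72 s allowed; no verdict was reported.

I gripped it by its tab, lifted it 13 mm, turned it into line with the dock, and carried it over the step. I then lowered it until it touched the deck and slid it in under the lips. Feeling forward in 0.4–0.5 mm steps, I met the pad and pressed at about 12 N for roughly 0.8 s. I then eased off, opened the fingers and backed away.

**Last checks:**
- **Pressing force:** the wrist read 12.3 N then 11.7 N along the push, and 0 N after the fingers opened. These are readings at the end of each move, so peaks in between were not seen.
- **Tray:** in the pictures it lies under both lips with its front edge at the pad. Its front edge measured -97.4° in yaw against -98.1° for the dock, a difference of about 0.012 rad.
- **Vials:** both stand upright in the well.
- **Bystanders:** the bottle and petri dish shifted less than 0.1 px. For the timer the check gave about 0.5 px (around 1 mm); I had an even-sized crop there, so it may just be half-pixel error, but I did not confirm that.

**One disagreement:** by dead reckoning the tray touched the pad at 122–124 mm inside the mouth, while the camera had put the pad face at 119–121 mm. That is 1–5 mm apart, but both fit the pad's stated range of 119–127 mm, so I relied on the felt contact.

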